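Take the twist-off cap off the sharpener's shavings drum

TASK

The shavings drum of the steel pencil sharpener has to be emptied: loosen its orange twist-off cap and take it off. Nobody remembers whether its thread is right- or left-handed, so try it one way and, if it stops, the other way. Finish while still holding the cap in the gripper, level and still, lifted about 10 cm straight up or more from where it sat, and leave the mug and the stapler where they are.

Things in the scene. Friction and masses are not known exactly. Their poses are not given: they have to be found in the camera images.
- sharpener: Steel electric pencil sharpener, fixed to the desk. Origin: on the desk under the axis of its round shavings drum (50 mm across, top 62 mm up); z up. Base plate 6 mm thick, 84 mm wide.
- block_top (a point): Centre of the top of the sharpener's motor block, 89 mm up, 118 mm along the sharpener's +x from the drum axis. The block is 80 mm long (78 to 158 mm from the drum axis) and 70 mm wide; a low pipe joins it to the drum. Elsewhere the space round the drum and cap is free.
- cap_center (a point): Centre of the orange ribbed round cap on the drum: loose, 52 mm across, 36 mm tall, about 60 g; z up, white bar on its flat top along its own x. Seated: over the drum axis, centre 82 mm above the desk, lower edge 64, top 100 mm, white bar within 4 degrees of the sharpener's x.
- drum_neck (a point): Point on the drum axis, 73 mm up, inside the cap: a quick thread of unseen hand, differing each time. Wrong way, the cap stops hard after about 8 degrees and fingers slip round it; right way it turns almost freely, without rising, stops at about 105 degrees, and lifts straight off when 70 to 100 degrees from its start; else it catches after 1 to 2 mm of lift. Side play 2 mm.
- mug_center (a point): Bystander: blue ceramic mug, 80 mm across, 92 mm tall, with a handle at its +y side; the point is on its axis half-way up. It stands on a round slate coaster, 104 mm across, 6 mm thick, fixed to the desk.
- stapler_center (a point): Bystander: black plastic stapler, 140 mm long (x) by 36 mm wide by 54 mm tall, loose on the desk; the point is at its middle, 25 mm up.
Things that resemble listed ones, but are neither listed nor needed, are in the scene too. Of the things shaped like the part that bears cap_center, the orange one is meant.

How it is judged:
By the outcome, as a careful person would: the job done as asked, in the order asked, and still so for the second after the job is handed in, while the arm keeps its last pose, push and grip.
It also fails if it takes over 51 s, if anything falls off the work surface, if the arm or the gripper's body presses on something with over 40 N, if the wrist force passes 120 N, or if a joint passes its speed limit or range.

ROBOT

A 6-joint arm with a two-finger parallel gripper is mounted at the origin on the work surface. World frame = base frame: x ahead of the robot, y to its left, z up, the work surface at z = 0. Lengths are in m, angles in rad, forces in N, time in s.
With the tool pointing down it reaches from about 0.275 to 0.85 m from the base axis. Payload 5.2 kg.
Tool frame: the origin (TCP) lies between the finger pads; the fingertips stand 19 mm ahead of it and the grasp point (between the pads) is the TCP (nose_length is the z of the fingertips in the tool frame, in m); z points along the fingers, x is the direction in which the jaws open and shut, and the axes are right-handed (so a half turn about z gives the same grasp; the last joint's range is limited). The gripper opens to 85 mm and grips with 20 to 120 N. Pads are 22 mm wide; open, the fingers measure 114 mm over their backs; the gripper's body (76 mm by 85 mm) begins 54 mm behind the grasp point. The pads swing forward as they close: fully open they stand 13 mm farther back than shut.
Start: joints at [1.059, 0.259, 1.535, -0, 1.348, -0.203], TCP at [0.167, 0.524, 0.25] pointing down, gripper open.
Joint ranges: [-3.14, 3.14], [-0.91, 2.08], [0.19, 2.58], [-1.22, 4.36], [0.22, 2.71], [-3.12, 3.12]. Speed limits (rad/s): [2.57, 2.57, 3.14, 3.14, 3.14, 3.14].

INTERFACE

Orientations are given as a rotation vector (axis times angle).
In Python, from station import * gives the robot as it stands.
- The arm moves only by the tool play_rows, never from a script. Its argument "plan" is one flat list of numbers, 4 for each row, row after row: the shift along the tool's x, y, z in mm, then the turn about the tool's z in rad. In form: [dx, dy, dz, twist, dx, dy, dz, twist, ...]. A call has 1 to 5 rows; each row is the pose to reach, as a shift and turn from the pose commanded when the call began, along the tool's axes at that moment; what a row does not reach only later rows make up. A row lasts 1/12 s, in which the tool goes at most 41.7 mm and 7.16 degrees, less where a joint would pass 70% of its speed; a pose out of reach is approached as far as the arm can. A call with a gripper value outside its range is refused whole. "gripper" is the opening, from 0 (shut) to 1 (fully open), set as the call begins (left out, the last holds). The fingers move at their own pace and stop on an object; "grip_force" is the grip in N (left out, the last holds). Time passes only in rows, so rows that repeat a pose let the fingers close. It gives the time, the measured TCP pose, the force and the opening at its end, in the units of the state.
- get_state(): the state, without advancing time (a new reading comes with each control period).
- grab_frame(name): name is "scene" or "side" or "wrist"; returns (picture, depth): 480x640x3 uint8, blue, green, red; 480x640 float32, m along the optical axis (not along the pixel's ray), 0 where there is no reading.
- get_calibration(name): a dict with "intrinsics" (3x3 intrinsics, pixels), "R" (3x3) and "t" (3): a world point X has camera coordinates R X + t. Camera axes: x right, y down, z forward; pixel columns grow to the right and rows downward; lengths in m; the calibration is good to about 2 mm. A picture is of the moment at which its call begins: read the wrist's pose just before it. get_calibration takes no time and is no camera call; for the wrist camera it gives the pose at the moment of the call.
- job_done(): hands the job in, once; it reports no verdict.
The state is a dict: "time": time; "joint_positions": joint angles; "qd": joint speeds; "joint_torque": joint torques, N m; "tcp_pos": TCP position; "eef_rot": TCP orientation; "contact_force": force on the tool from outside, world axes, zero at the start; "wrist_torque": the same for the moment, N m; "grip_width": finger opening in m.
Only numpy, scipy, OpenCV 4.12 (cv2) and the standard library are available. Lean on these libraries where they do the work, as an engineer would, in place of code of your own. Each camera call takes 0.05 s, during which the arm holds its last target.

## Working session

There is one attempt and no reset: what is moved stays moved. The work goes in short steps, Python scripts to look and compute and a tool call to move; the robot and the scene stay as the last step left them, time stands still between calls to the robot, and variables do not carry over. Pictures are saved under pics/ and viewed, and the job is handed in when it is done.

Besides the shell and the picture viewer there is one more tool, called after "Call:" as name(argument=value, ...) on one line, values as JSON. play_rows: Moves the arm, as the interface text tells. Its arguments: {"type":"object","properties":{"plan":{"type":"array"},"gripper":{"type":"number"},"grip_force":{"type":"number"}},"required":["plan"]}

```bash
mkdir -p pics; python3 - <<'E'
from station import *
import cv2
s=get_state();print(s)
for n in("scene","side","wrist"):
    c=get_calibration(n);print(n,c)
    p,d=grab_frame(n);cv2.imwrite(f"pics/{n}0.png",p);import numpy as np;np.save(f"pics/{n}0.npy",d)
E
```

```text
{'time': 0.0, 'joint_positions': array([ 1.05917038e+00,  2.59362824e-01,  1.53612441e+00, -6.98911590e-07,
        1.34800576e+00, -2.02777335e-01]), 'qd': array([ 0.00211818,  0.00031192,  0.00200843, -0.00173765,  0.00026941,
        0.00022368]), 'joint_torque': array([ 1.21034071e-03, -4.46026504e+01, -2.90573502e+01, -1.39165459e-04,
        1.16538611e-02, -2.80161191e-05]), 'tcp_pos': array([0.16688809, 0.52352954, 0.24944742]), 'eef_rot': array([ 2.53605088,  1.85285773, -0.00271442]), 'contact_force': array([-0.38474471, -0.69879327, -0.45592359]), 'wrist_torque': array([-0.0031693 , -0.0167649 , -0.00539928]), 'grip_width': 0.08542088925399723}
scene {'intrinsics': array([[617.46685972,   0.        , 315.69247172],
       [  0.        , 617.46685972, 247.41001414],
       [  0.        ,   0.        ,   1.        ]]), 'R': array([[-0.47169803,  0.88171489,  0.00893362],
       [ 0.61691583,  0.33724145, -0.71111396],
       [-0.63001255, -0.32991976, -0.70302001]]), 't': array([ 0.27170894, -0.28423593,  1.57220676])}
side {'intrinsics': array([[534.95418855,   0.        , 318.27465565],
       [  0.        , 534.95418855, 240.34930863],
       [  0.        ,   0.        ,   1.        ]]), 'R': array([[ 0.79109058, -0.61157609,  0.01226298],
       [-0.460466  , -0.6085831 , -0.64621798],
       [ 0.40267451,  0.50557027, -0.76305435]]), 't': array([-0.43279061,  0.30147754,  0.86515874])}
wrist {'intrinsics': array([[431.43258216,   0.        , 317.73205377],
       [  0.        , 431.43258216, 235.1860418 ],
       [  0.        ,   0.        ,   1.        ]]), 'R': array([[ 3.04649467e-01,  9.52464155e-01, -8.58123730e-04],
       [ 9.00988567e-01, -2.87892384e-01,  3.24557509e-01],
       [ 3.08882346e-01, -9.96494317e-02, -9.45865576e-01]]), 't': array([-0.54980104, -0.04021053,  0.38156885])}
```

View pics/scene0.png

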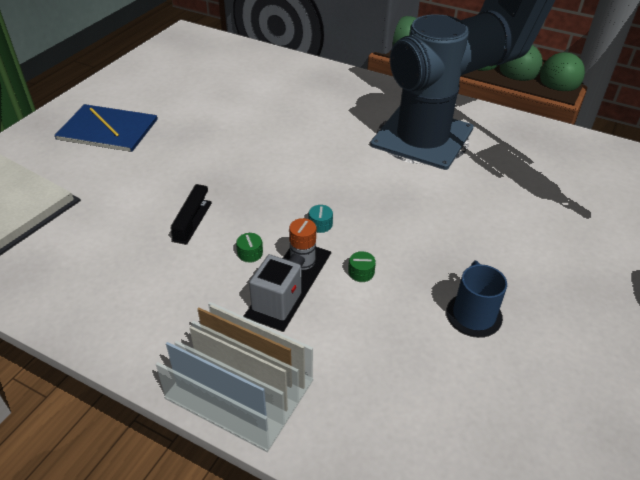

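View pics/side0.png

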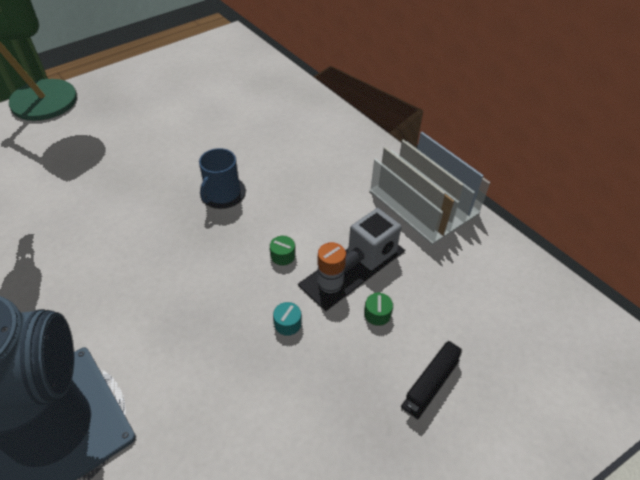

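View pics/wrist0.png

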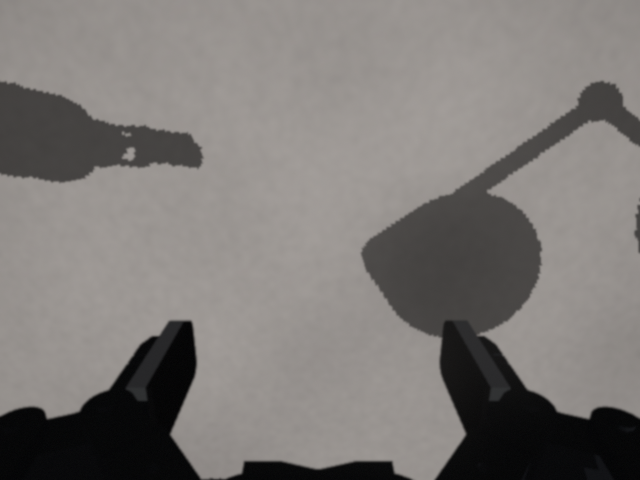

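Candidates for the cap are orange at scene (303,233) / side (331,258), teal (320,217), green (250,247) and green (362,265). Only the orange one is on the sharpener's drum. I'll enlarge it to confirm.

```bash
python3 - <<'E'
import cv2,numpy as np
a=cv2.imread('pics/scene0.png')[200:330,230:400];b=cv2.imread('pics/side0.png')[200:330,260:430]
cv2.imwrite('pics/crop0.png',np.vstack([cv2.resize(x,None,fx=4.5,fy=4.5,interpolation=cv2.INTER_CUBIC)[:][:290*2] for x in (a,)]))
cv2.imwrite('pics/crop1.png',cv2.resize(b,None,fx=4.5,fy=4.5,interpolation=cv2.INTER_CUBIC))
E
```

```text
(no output)
```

View pics/crop0.png

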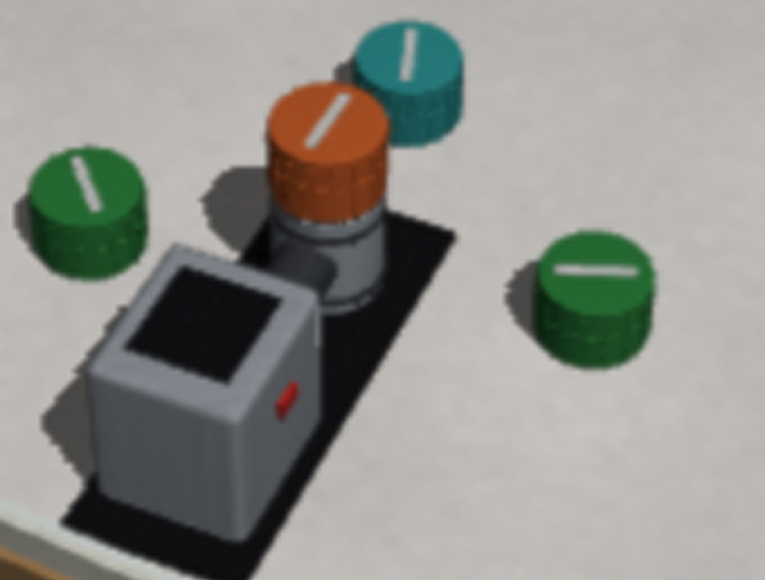

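View pics/crop1.png

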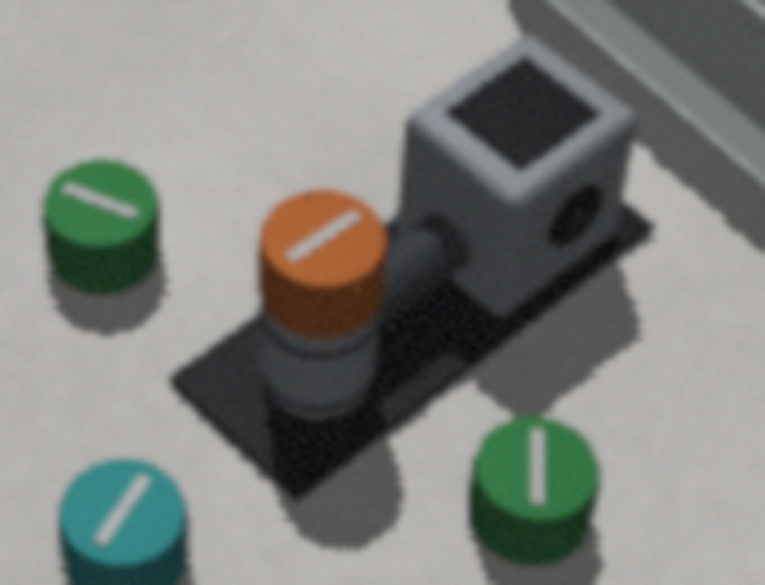

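The orange one at crop centre (328,123) sits on the drum joined to the block, so it's the cap. I'll triangulate it next.

```bash
cat > h.py <<'E'
from station import *
import cv2,numpy as np
from scipy.spatial.transform import Rotation as Ro
def P(c): return c["intrinsics"]@np.c_[c["R"],c["t"]]
def tri(cA,a,cB,b):
    X=cv2.triangulatePoints(P(cA),P(cB),np.array(a,float).reshape(2,1),np.array(b,float).reshape(2,1))[:,0];X=X[:3]/X[3]
    e=[]
    for c,p in((cA,a),(cB,b)):
        q=P(c)@np.r_[X,1];e.append(np.round(q[:2]/q[2]-p,1))
    return X,e
def proj(c,X):
    q=P(c)@np.r_[X,1];return q[:2]/q[2]
def plane(c,p,z):
    d=c["R"].T@np.linalg.inv(c["intrinsics"])@np.r_[p,1];o=-c["R"].T@c["t"]
    return o+d*(z-o[2])/d[2]
E
python3 - <<'E'
from h import *
A=get_calibration("scene");B=get_calibration("side")
f=lambda p,o:(np.array(p)+.5)/4.5-.5+np.array(o)
s=lambda *p:f(p,(230,200)); t=lambda *p:f(p,(260,200))
for n,a,b in [("cap top",s(328,123),t(323,241)),("bar far",s(344,97),t(290,258)),("bar near",s(310,146),t(357,214)),
 ("b1",s(177,247),t(632,115)),("b2",s(321,297),t(410,122)),("b2'",s(321,297),t(513,200)),("blk ctr",s(205,328),t(522,118))]:
    print(n,*tri(A,a,B,b))
print("on plane .1",plane(A,s(328,123),.1),plane(B,t(323,241),.1))
for c,a,b in((A,s(344,97),s(310,146)),(B,t(290,258),t(357,214))):
    v=plane(c,b,.1)-plane(c,a,.1);print("bar",v,np.degrees(np.arctan2(v[1],v[0])))
for c,a,b in((A,s(177,247),s(92,370)),(A,s(321,297),s(236,412)),(B,t(410,122),t(524,45)),(B,t(513,200),t(632,115))):
    v=plane(c,b,.089)-plane(c,a,.089);print("edge",v,np.degrees(np.arctan2(v[1],v[0])))
d=np.load('pics/scene0.npy');print(d[225:230,300:306].mean())
E
```

```text
cap top [ 0.53620078 -0.05114505  0.09632396] [array([-0.1,  0. ]), array([-0.1, -0. ])]
bar far [ 0.51961209 -0.05176112  0.09798975] [array([ 0.2, -0.1]), array([0.3, 0.1])]
bar near [ 0.55476922 -0.04972049  0.09878605] [array([-0.2,  0. ]), array([-0.3, -0.1])]
b1 [ 0.65810704 -0.07054255  0.11703043] [array([-9.4,  1.2]), array([-11.3,  -3. ])]
b2 [ 0.61511048 -0.01176265  0.08113126] [array([-0.6,  0.1]), array([-0.7, -0.2])]
b2' [ 0.61695546 -0.03661654  0.06499933] [array([-12.6,   2.1]), array([-15.2,  -4.9])]
blk ctr [ 0.65417698 -0.04222528  0.08404384] [array([-0.1,  0. ]), array([-0.1, -0. ])]
on plane .1 [ 0.53953787 -0.04908136  0.1       ] [ 0.53437602 -0.05358917  0.1       ]
bar [0.03369389 0.00220515 0.        ] 3.7444788826717774
bar [0.03609534 0.00153243 0.        ] 2.431034786432463
edge [7.41546531e-02 5.97854402e-03 2.22044605e-16] 4.609367370483612
edge [ 6.95519953e-02  1.04843623e-03 -1.11022302e-16] 0.8636189596913368
edge [0.06957791 0.00457056 0.        ] 3.7583468909667705
edge [0.07276212 0.00482655 0.        ] 3.795058058119694
1.1786935
```

```bash
cat >> h.py <<'E'
def shift(target,s=None):
    s=s or get_state();R=Ro.from_rotvec(s["eef_rot"]).as_matrix()
    return 1000*R.T@(np.array(target)-s["tcp_pos"]),R
E
python3 - <<'E'
from h import *
s=get_state();sh,R=shift([.49,-.05,.24]);print(sh,R)
c=get_calibration("wrist");o=-c["R"].T@c["t"];print("cam in tool",R.T@(o-s["tcp_pos"]),R.T@c["R"].T)
B=get_calibration("side")
for p in((218,175),(283,250),(287,318),(378,308),(432,380)):print(p,plane(B,p,.03))
E
```

```text
[-448.34266955  482.12273105   10.14814572] [[ 3.03920240e-01  9.52697227e-01 -6.93623458e-04]
 [ 9.52696513e-01 -3.03920888e-01 -1.20331181e-03]
 [-1.35719848e-03 -2.95101836e-04 -9.99999035e-01]]
cam in tool [ 0.00041878 -0.08531203 -0.12388945] [[ 9.99999436e-01 -9.63144901e-04  4.47407074e-04]
 [ 7.65543913e-04  9.45754074e-01  3.24882510e-01]
 [-7.36045996e-04 -3.24881984e-01  9.45754278e-01]]
(218, 175) [0.50857046 0.32152714 0.03      ]
(283, 250) [0.49919028 0.05408722 0.03      ]
(287, 318) [ 0.4131939  -0.08003331  0.03      ]
(378, 308) [ 0.55885496 -0.16388369  0.03      ]
(432, 380) [ 0.53552061 -0.32497786  0.03      ]
```

```bash
python3 - <<'E'
from h import *
print(shift([.537,-.051,.24])[0])
E
```

```text
[-435.01111479  527.20342162   10.11674873]
```

Call:
play_rows(plan=[-435,527,10,0,-435,527,10,0,-435,527,10,0,-435,527,10,0,-435,527,10,0], gripper=1.0)

```text
time: 0.57
tcp_pos: [0.2801, 0.3472, 0.247]
eef_rot: [2.536, 1.855, -0.0]
contact_force: [1.1, -0.5, 0.5]
grip_width: 0.0856
```

Call:
play_rows(plan=[-302,366,7,0,-302,366,7,0,-302,366,7,0,-302,366,7,0,-302,366,7,0])

```text
time: 0.98
tcp_pos: [0.3931, 0.1718, 0.2442]
eef_rot: [2.537, 1.853, 0.0]
contact_force: [0.8, 1.1, 0.6]
grip_width: 0.0853
```

```bash
python3 - <<'E'
from h import *
print(shift([.537,-.051,.24])[0],get_state()["joint_positions"])
E
```

```text
[-168.56156638  204.77036326    4.24095154] [ 1.50717850e-01  4.11597673e-02  1.81130820e+00  1.06151429e-04
  1.28885090e+00 -1.11139210e+00]
```

Call:
play_rows(plan=[-168,205,4,0.6,-168,205,4,0.6,-168,205,4,0.6,-168,205,4,0.6,-168,205,4,0.6])

```text
time: 1.4
tcp_pos: [0.5066, -0.0031, 0.2408]
eef_rot: [-2.974, -1.011, 0.0]
contact_force: [1.1, 0.8, -0.4]
grip_width: 0.0856
```

```bash
python3 - <<'E'
from h import *
print(shift([.537,-.051,.24])[0],get_state()["joint_positions"],get_state()["eef_rot"])
E
```

```text
[-5.0456826  56.48366978  0.82362909] [-2.26781927e-01  1.87474845e-01  1.65097997e+00  1.37354690e-04
  1.30342060e+00 -8.82008111e-01] [-2.97427187e+00 -1.01077608e+00  2.68069639e-04]
```

Call:
play_rows(plan=[-5,56,1,0.593,-5,56,1,0.593,-5,56,1,0.593,-5,56,1,0.593,-5,56,1,0.593])

```text
time: 1.82
tcp_pos: [0.5364, -0.049, 0.2393]
eef_rot: [-3.14, -0.096, 0.002]
contact_force: [0.1, -0.3, 0.6]
grip_width: 0.0853
```

Call:
play_rows(plan=[0,0,0,0,0,0,0,0])

```text
time: 1.98
tcp_pos: [0.5364, -0.0483, 0.2398]
eef_rot: [-3.139, -0.113, 0.001]
contact_force: [0.1, 0.0, -0.3]
grip_width: 0.0853
```

```bash
python3 - <<'E'
from h import *
s=get_state();print(s["tcp_pos"],s["joint_positions"],Ro.from_rotvec(s["eef_rot"]).as_matrix()[:,0],s["contact_force"])
c=get_calibration("wrist");p,d=grab_frame("wrist");cv2.imwrite("pics/w1.png",p)
np.savez("pics/w1.npz",d=d,R=c["R"],t=c["t"],intrinsics=c["intrinsics"])
E
```

```text
[ 0.53636681 -0.04830036  0.23977955] [-2.97024431e-01  2.45737419e-01  1.57850128e+00 -1.09196569e-05
  1.31791498e+00 -3.68878225e-01] [ 9.97419288e-01  7.17947491e-02 -5.27095388e-04] [ 0.07791421  0.04822763 -0.28288324]
```

View pics/w1.png

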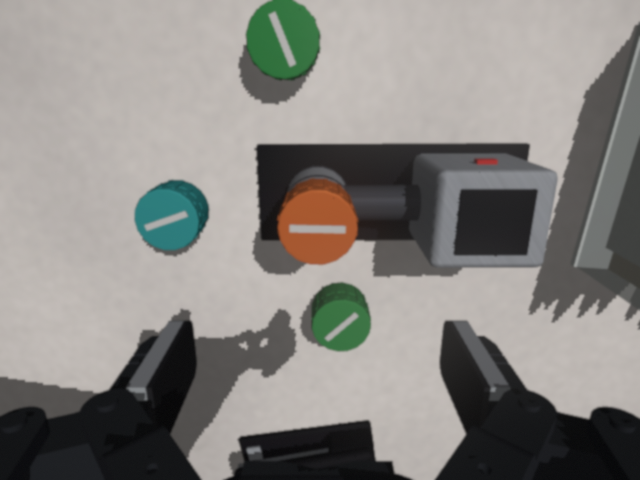

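The orange cap top is at (318,224) with its bar nearly horizontal at (290,229)–(345,230). The base plate runs from (258,145) to (528,240) and the block top is at (495,222). Now I'll refine the cap centre.

```bash
python3 - <<'E'
from h import *
c=dict(np.load("pics/w1.npz"));p=cv2.imread("pics/w1.png")
hsv=cv2.cvtColor(p,cv2.COLOR_BGR2HSV)[170:270,270:370]
cv2.imwrite("pics/w1c.png",cv2.resize(p[140:280,250:430],None,fx=4,fy=4,interpolation=cv2.INTER_CUBIC))
d=c["d"]
for r in range(180,268,6):print(r,p[r,300],round(float(d[r,300]),4))
R=c["R"];Pc=[]
v,u=np.mgrid[170:275,270:370];dd=d[170:275,270:370]
ray=np.linalg.inv(c["intrinsics"])@np.stack([u.ravel(),v.ravel(),np.ones(u.size)])*dd.ravel()
X=(R.T@(ray-c["t"][:,None])).T
m=(X[:,2]>.09)&(X[:,2]<.115);print(m.sum(),X[m].mean(0),X[m].min(0),X[m].max(0),np.median(X[m][:,2]))
t=X[m];top=t[t[:,2]>np.median(t[:,2])-.003];print((cv2.minEnclosingCircle(top[:,:2].astype(np.float32))))
A=get_calibration("scene")
# triangulate top centre wrist/scene/side
for n,q in(("scene",(302.5,226.9)),("side",(331.4,253.2))):print(n,tri(c,(317.5,224.),get_calibration(n),q))
E
```

```text
180 [59 58 61] 0.3127
186 [ 31  54 100] 0.2899
192 [ 34  60 112] 0.2708
198 [ 48  88 168] 0.2702
204 [ 48  89 168] 0.2728
210 [ 48  89 168] 0.2744
216 [ 48  88 166] 0.2743
222 [ 50  89 166] 0.0
228 [171 173 176] 0.2759
234 [ 56  91 166] 0.2789
240 [ 48  88 166] 0.2785
246 [ 49  88 166] 0.2807
252 [ 50  89 166] 0.282
258 [ 50  88 162] 0.2839
264 [87 89 94] 0.3935
4981 [ 0.53443408 -0.04745514  0.10002266] [ 0.5083747  -0.07482948  0.09000193] [ 0.56069833 -0.02310121  0.10300952] 0.10027250355298241
((0.534604549407959, -0.04957209527492523), 0.026144903153181076)
scene (array([ 0.53533929, -0.05023032,  0.09557676]), [array([0.5, 3.6]), array([0.6, 0.2])])
side (array([ 0.53649429, -0.04937469,  0.09372873]), [array([2.4, 1.6]), array([-0.6,  0.1])])
```

View pics/w1c.png

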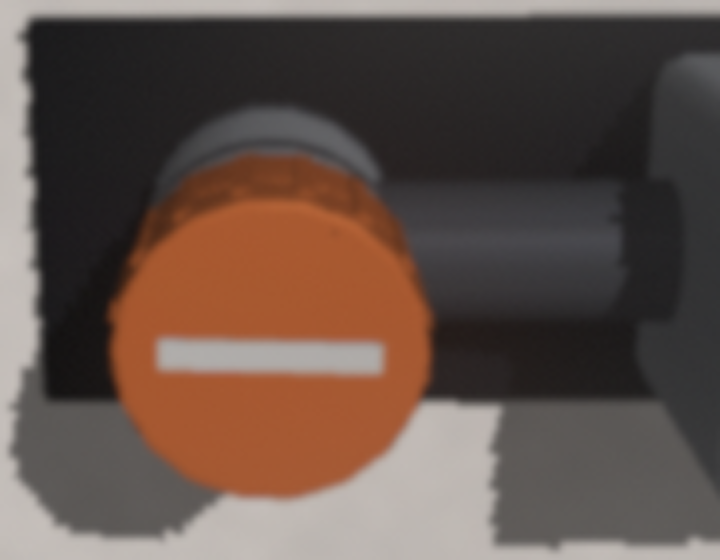

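```bash
python3 - <<'E'
from h import *
c=dict(np.load("pics/w1.npz"))
print(plane(c,(317.2,228),.1))
for n,q in(("scene",(302.5,226.9)),("side",(331.4,253.2))):print(n,tri(c,(317.2,228.),get_calibration(n),q))
f=lambda x,y:(x/4+250,y/4+140)
a,b=plane(c,f(157,353),.1),plane(c,f(384,359),.1);v=b-a;print("bar",(a+b)/2,np.degrees(np.arctan2(v[1],v[0])))
a,b=plane(c,(258,145),.006),plane(c,(528,144),.006);v=b-a;print("plate",np.degrees(np.arctan2(v[1],v[0])))
X=np.array([.5352,-.0508,.088]);print("shift",shift(X)[0])
E
```

```text
[ 0.53473037 -0.04912417  0.1       ]
scene (array([ 0.53496376, -0.05132545,  0.09523302]), [array([0.1, 1. ]), array([0.1, 0.1])])
side (array([ 0.53576193, -0.05097811,  0.0960327 ]), [array([1.4, 0.9]), array([-0.4,  0.1])])
bar [ 0.53506083 -0.04977831  0.1       ] 2.488795650039433
plate 4.285109135118651
shift [ -1.32155694   2.53115512 151.87545591]
```

Call:
play_rows(plan=[-1,2,41,0,-1,2,82,0,-1,2,118,0,-1,2,142,0,-1,2,155,0])

```text
time: 2.45
tcp_pos: [0.5333, -0.0495, 0.0815]
eef_rot: [-3.138, -0.113, 0.008]
contact_force: [0.1, 0.1, 0.7]
grip_width: 0.085
```

```bash
python3 - <<'E'
from h import *
s=get_state();print(s["tcp_pos"],Ro.from_rotvec(s["eef_rot"]).as_matrix()[:,0],s["contact_force"])
p,d=grab_frame("side");cv2.imwrite("pics/s2.png",cv2.resize(p[180:330,230:430],None,fx=4,fy=4))
c=get_calibration("wrist");p,d=grab_frame("wrist");cv2.imwrite("pics/w2.png",p)
E
```

```text
[ 0.53332391 -0.04948377  0.08154484] [ 0.99739662  0.07192252 -0.00520817] [0.14028746 0.08671628 0.73796585]
```

View pics/s2.png

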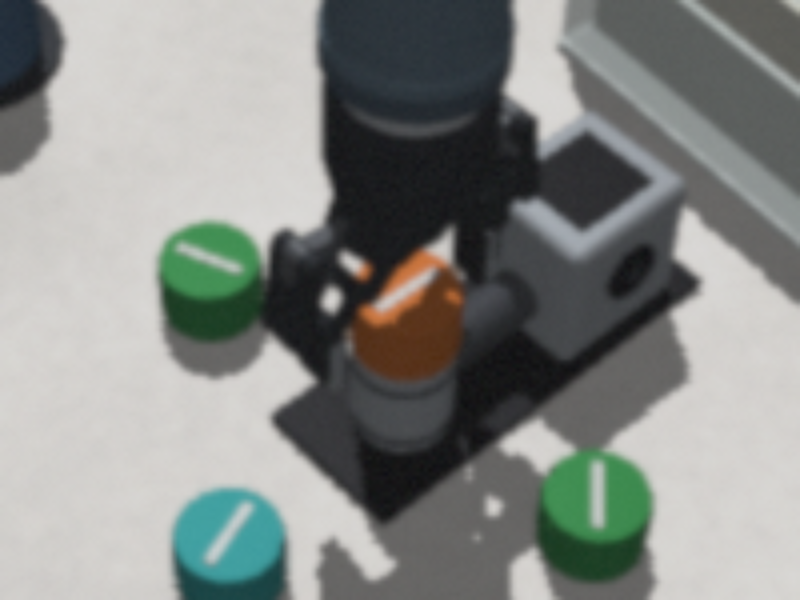

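View pics/w2.png

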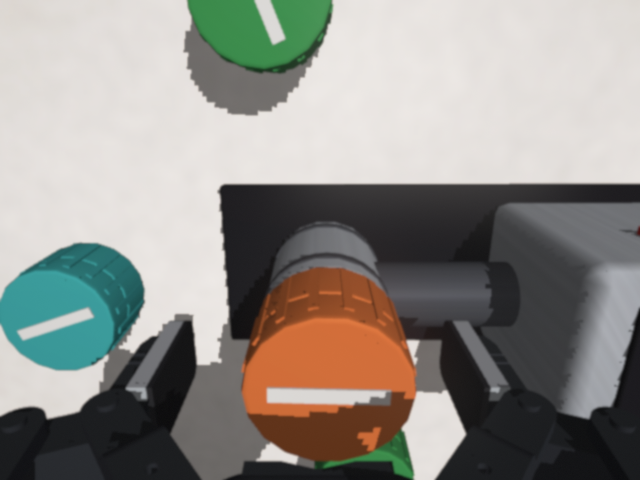

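```bash
python3 - <<'E'
from h import *
c=get_calibration("wrist");s=get_state()
for p in((329,397),(329,372)):
  for z in (.1,.097):
    X=plane(c,p,z);print(p,X,shift(X)[0])
print(s["tcp_pos"],s["eef_rot"])
E
```

```text
(329, 397) [ 0.53596385 -0.05221936  0.1       ] [  2.12256749   2.75856871 -17.66322131]
(329, 397) [ 0.53621592 -0.05466804  0.097     ] [  2.21610711   5.22547073 -14.66901995]
(329, 372) [ 0.53526508 -0.04340079  0.1       ] [  2.05482383  -6.08736224 -17.64373612]
(329, 372) [ 0.53549746 -0.04560099  0.097     ] [  2.14645463  -3.86971392 -14.64898573]
[ 0.53354832 -0.0495883   0.08235497] [-3.13762097 -0.11207515  0.00892623]
```

Call:
play_rows(plan=[2,1,0,0,2,1,0,0,2,1,0,0])

```text
time: 2.8
tcp_pos: [0.5391, -0.0516, 0.0867]
eef_rot: [3.139, 0.109, 0.005]
contact_force: [0.9, -0.2, -1.3]
grip_width: 0.0856
```

```bash
python3 - <<'E'
from h import *
c=get_calibration("wrist");p,d=grab_frame("wrist");cv2.imwrite("pics/w3.png",p[200:480,180:460][:, :])
s=get_state();print(s["tcp_pos"],s["eef_rot"],s["contact_force"])
np.savez("pics/w3.npz",R=c["R"],t=c["t"],intrinsics=c["intrinsics"])
E
```

```text
[ 0.53886319 -0.05153362  0.08660436] [3.13862959 0.10923663 0.00458862] [ 0.18500994 -0.4396334   0.4754648 ]
```

View pics/w3.png

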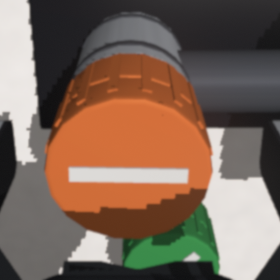

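Call:
play_rows(plan=[0,0,0,0,0,0,0,0,0,0,0,0,0,0,0,0])

```text
time: 3.18
tcp_pos: [0.5378, -0.0512, 0.0853]
eef_rot: [3.14, 0.108, 0.001]
contact_force: [0.2, 0.2, -0.0]
grip_width: 0.0852
```

```bash
python3 - <<'E'
from h import *
c=get_calibration("wrist");p,d=grab_frame("wrist");cv2.imwrite("pics/w4.png",cv2.resize(p[230:480,180:460],None,fx=2.4,fy=2.4))
s=get_state();print(s["tcp_pos"],s["eef_rot"],s["contact_force"],s["joint_positions"])
np.savez("pics/w4.npz",R=c["R"],t=c["t"],intrinsics=c["intrinsics"])
E
```

```text
[ 0.53774176 -0.05123682  0.08521702] [3.13963446e+00 1.08369423e-01 3.67334720e-04] [0.16141743 0.80634184 0.05422094] [-3.01574781e-01  4.08830144e-01  1.76662082e+00 -7.75845883e-06
  9.65891746e-01 -3.70576120e-01]
```

View pics/w4.png

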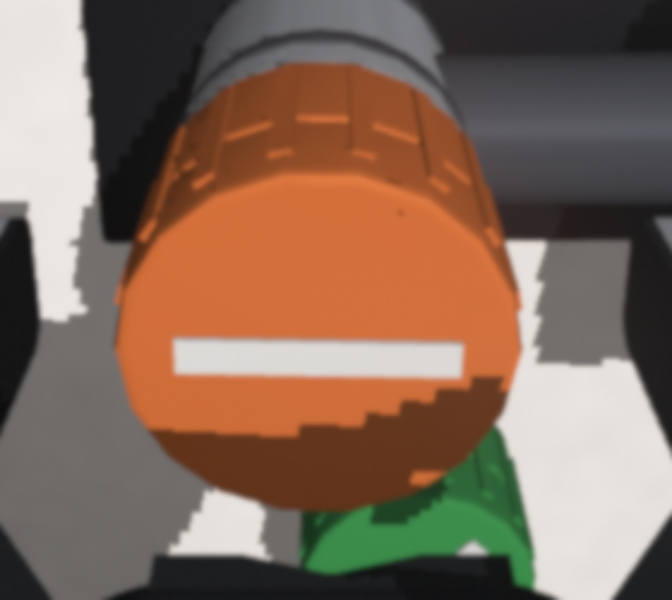

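```bash
python3 - <<'E'
from h import *
c=dict(np.load("pics/w4.npz"))
for z in (.1,.097):
    X=plane(c,(312.5,379),z);print(X,shift(X)[0])
E
```

```text
[ 0.5348358  -0.05004807  0.1       ] [ -2.81366211  -1.38486688 -14.78376057]
[ 0.53495034 -0.0523366   0.097     ] [ -2.8578867    0.90582852 -11.78354969]
```

Call:
play_rows(plan=[-2.3,0,2,0,-2.3,0,2,0,-2.3,0,2,0,-2.3,0,2,0])

```text
time: 3.57
tcp_pos: [0.5353, -0.0514, 0.0829]
eef_rot: [-3.14, -0.108, 0.0]
contact_force: [0.5, -0.3, -1.4]
grip_width: 0.0852
```

Call:
play_rows(plan=[0,0,0,0,0,0,0,0,0,0,0,0,0,0,0,0,0,0,0,0], gripper=0.0, grip_force=40)

```text
time: 3.98
tcp_pos: [0.5355, -0.0514, 0.0833]
eef_rot: [3.14, 0.108, 0.0]
contact_force: [-1.4, 0.1, 3.3]
grip_width: 0.0509
```

Call:
play_rows(plan=[0,0,0,0,0,0,0,0,0,0,0,0,0,0,0,0,0,0,0,0])

```text
time: 4.4
tcp_pos: [0.5355, -0.0514, 0.0833]
eef_rot: [3.14, 0.108, 0.0]
contact_force: [-1.5, 0.3, 5.0]
grip_width: 0.0509
```

```bash
cat > look.py <<'E'
from h import *
import sys
n=sys.argv[1]
p,d=grab_frame("wrist");cv2.imwrite(f"pics/{n}.png",cv2.resize(p[150:480,130:510],None,fx=1.8,fy=1.8))
s=get_state();print(s["tcp_pos"],s["eef_rot"],s["contact_force"],s["wrist_torque"],s["grip_width"],s["joint_positions"][5])
x=Ro.from_rotvec(s["eef_rot"]).as_matrix()[:,0];print("yaw",np.degrees(np.arctan2(x[1],x[0])))
E
python3 look.py w5
```

```text
[ 0.53549839 -0.05141091  0.08326688] [3.13960610e+00 1.08404594e-01 3.84821264e-04] [-0.85349196 -0.58311204  4.66381157] [0.03476499 0.16362806 0.04035401] 0.05091013821823507 -0.3721515505759518
yaw 3.9550570221014127
```

View pics/w5.png

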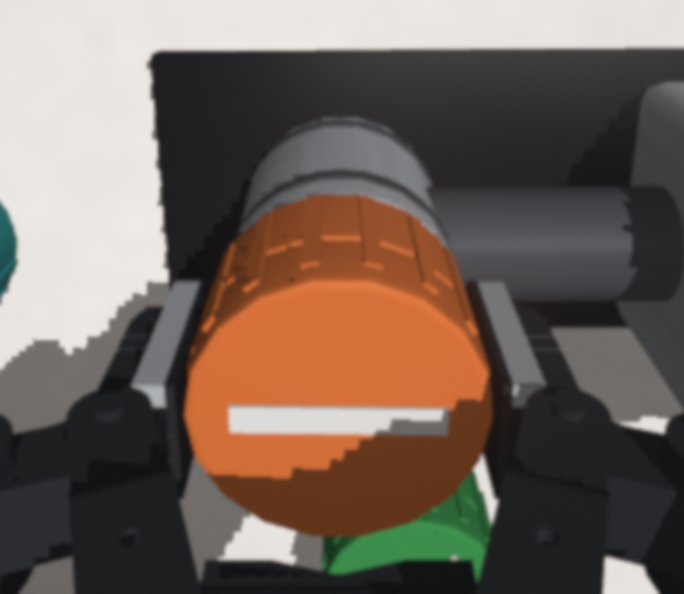

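Gripped at 51 mm, with the bar from (228,419) to (449,424) in the crop. First I'll try counter-clockwise (right-hand thread), about 14°.

Call:
play_rows(plan=[0,0,0,-0.06,0,0,0,-0.12,0,0,0,-0.18,0,0,0,-0.24,0,0,0,-0.24])

```text
time: 4.87
tcp_pos: [0.5361, -0.0516, 0.0833]
eef_rot: [3.103, 0.485, 0.002]
contact_force: [0.2, -0.4, 4.3]
grip_width: 0.0511
```

```bash
python3 look.py w6
```

```text
[ 0.5360658  -0.05164111  0.08329262] [3.10406878e+00 4.80752254e-01 2.13741226e-03] [ 0.7507396  -1.09748906  3.87760798] [-0.03843604 -0.19397114 -0.21823779] 0.05092409961251671 -0.6107555016674157
yaw 17.607850019392238
```

View pics/w6.png

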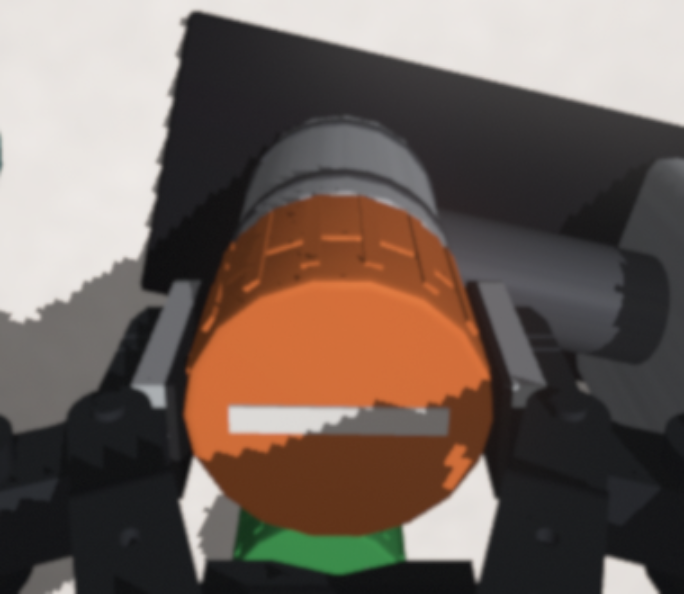

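The bar is unchanged relative to the jaws, still (228,419)–(449,424), so the cap turned 13.7° with the tool and passed the 8° stop. Counter-clockwise is the loosening way, and I'll continue to about 85° in total.

Call:
play_rows(plan=[0,0,0,-0.08,0,0,0,-0.18,0,0,0,-0.28,0,0,0,-0.38,0,0,0,-0.46])

```text
time: 5.33
tcp_pos: [0.5373, -0.0521, 0.0835]
eef_rot: [2.911, 1.176, 0.006]
contact_force: [5.4, -5.1, -1.5]
grip_width: 0.0508
```

```bash
python3 look.py w7
```

```text
[ 0.53729335 -0.05207696  0.08350025] [2.90869755 1.18214138 0.00585342] [ 3.18173346 -1.01266373  1.62074608] [-0.22649729 -0.83045376 -1.26322082] 0.050721642158617276 -1.0766705628032094
yaw 44.235474543202535
```

View pics/w7.png

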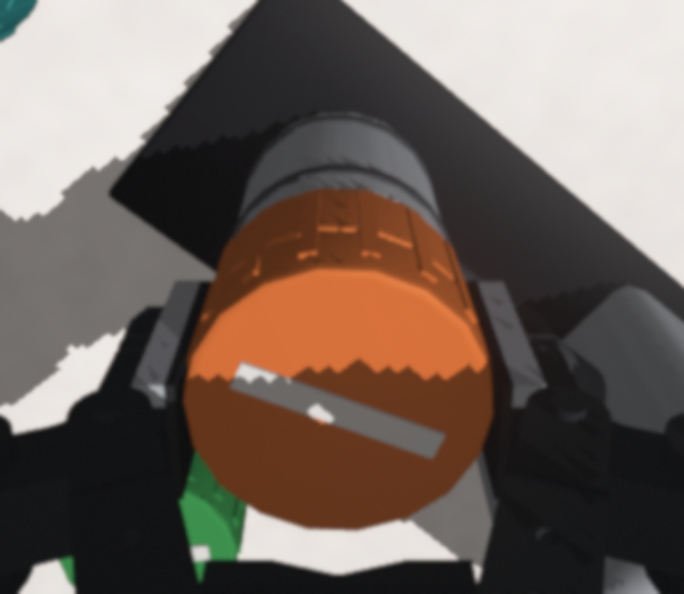

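```bash
cat > bar.py <<'E'
from h import *
def bar(a,b,z=.1,f=1.8,o=(130,150)):
    c=get_calibration("wrist")
    A,B=[plane(c,np.array(p)/f+np.array(o),z) for p in(a,b)]
    s=get_state();R=Ro.from_rotvec(s["eef_rot"]).as_matrix()
    v=B-A;w=R.T@v
    print("world",np.degrees(np.arctan2(v[1],v[0])),"tool",np.degrees(np.arctan2(w[1],w[0])),"ctr",(A+B)/2,"len",np.linalg.norm(v))
E
python3 - <<'E'
from bar import *
bar((235,375),(441,447));bar((228,419),(449,424))
E
```

```text
world 21.37914794329726 tool 22.855887324310263 ctr [ 0.53488123 -0.04963542  0.1       ] len 0.03689450251358177
world 42.47934414202932 tool 1.7556368086824794 ctr [ 0.53609695 -0.05117438  0.1       ] len 0.03668318167338708
```

Counter-clockwise, the cap stopped at about 19° of turn: its bar is at 21° while the jaws are at 44°, with −1.26 N m of torque, so the fingers slipped. Now I'll try the other way.

Call:
play_rows(plan=[0,0,0,0.1,0,0,0,0.2,0,0,0,0.3,0,0,0,0.4,0,0,0,0.45])

```text
time: 5.8
tcp_pos: [0.5351, -0.0515, 0.0833]
eef_rot: [3.103, 0.487, -0.001]
contact_force: [-0.4, -0.5, 7.3]
grip_width: 0.0509
```

```bash
python3 look.py w8
```

```text
[ 0.53511979 -0.05148111  0.08336087] [ 3.10354854e+00  4.85015436e-01 -1.04010745e-03] [-1.10776186 -0.37006519  7.05570473] [-0.05448184  0.19257265 -0.03652503] 0.05124851638017328 -0.6127095615775962
yaw 17.764411672303783
```

View pics/w8.png

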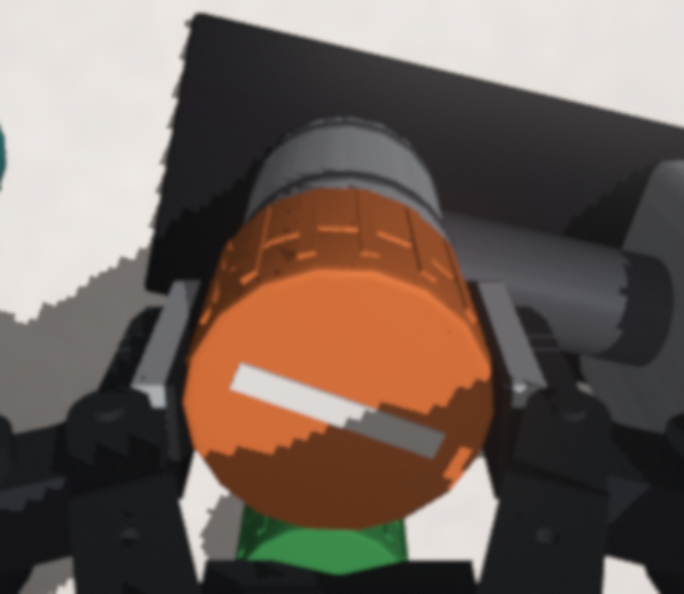

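The bar kept its place in the jaws, (235,375)–(441,447), so the cap followed back to −5° with almost no torque. Continuing clockwise.

Call:
play_rows(plan=[0,0,0,0.1,0,0,0,0.2,0,0,0,0.3,0,0,0,0.4,0,0,0,0.5])

```text
time: 6.27
tcp_pos: [0.5347, -0.0509, 0.0833]
eef_rot: [-3.127, 0.296, 0.002]
contact_force: [-2.3, 2.0, 8.0]
grip_width: 0.0508
```

```bash
python3 look.py w9
```

```text
[ 0.53471204 -0.05088523  0.08334724] [-3.12636470e+00  3.05771646e-01  2.21831504e-03] [-2.34618875  0.71988711  7.13116169] [ 0.22845729  0.30239652 -0.00675555] 0.05102649761572968 -0.10768481386690187
yaw -11.171998328795816
```

View pics/w9.png

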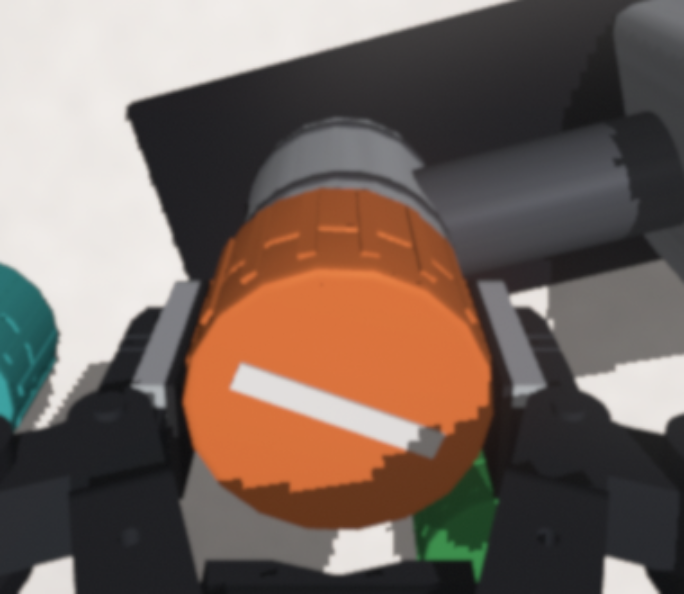

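The cap is at −34° with no slip and no torque: the thread is left-handed. About 48° more to go.

Call:
play_rows(plan=[0,0,0,0.1,0,0,0,0.2,0,0,0,0.3,0,0,0,0.4,0,0,0,0.5])

```text
time: 6.73
tcp_pos: [0.5348, -0.0506, 0.0833]
eef_rot: [-2.957, 1.06, 0.002]
contact_force: [-2.3, 2.2, 8.1]
grip_width: 0.0511
```

Call:
play_rows(plan=[0,0,0,0.1,0,0,0,0.2,0,0,0,0.32,0,0,0,0.32,0,0,0,0.32])

```text
time: 7.15
tcp_pos: [0.5351, -0.0507, 0.0833]
eef_rot: [-2.753, 1.512, 0.001]
contact_force: [-1.0, 2.2, 6.6]
grip_width: 0.051
```

```bash
python3 look.py w10
```

```text
[ 0.53509862 -0.05068761  0.0833359 ] [-2.75379008e+00  1.51135740e+00  1.28606807e-03] [-1.41202574  1.77619894  7.54247764] [ 0.36314268  0.14457007 -0.0281301 ] 0.05079839819262241 0.7011685521640861
yaw -57.518438364532614
```

View pics/w10.png

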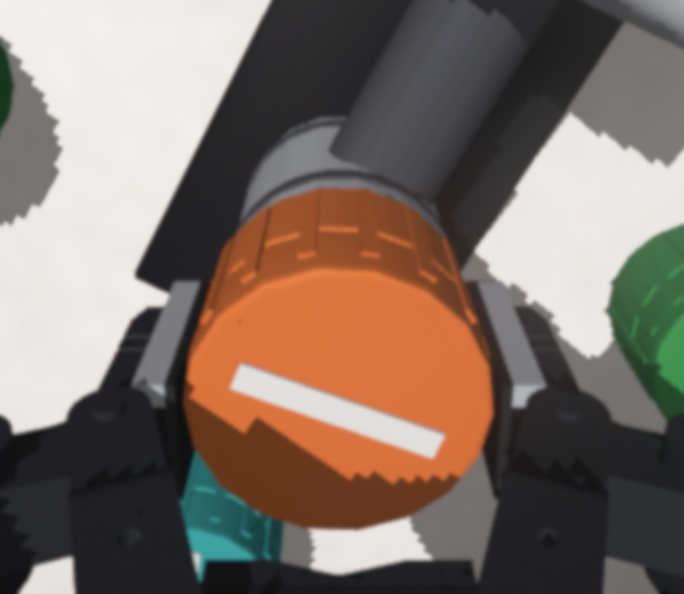

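The bar is unmoved in the jaws, so the cap is at −80.4°, about 83° from its start. I'll lift gently first.

Call:
play_rows(plan=[0,0,-1,0,0,0,-2,0,0,0,-4,0,0,0,-6,0,0,0,-6,0])

```text
time: 7.62
tcp_pos: [0.5355, -0.0515, 0.0892]
eef_rot: [2.756, -1.508, 0.0]
contact_force: [0.4, 0.7, -1.1]
grip_width: 0.0511
```

```bash
python3 look.py w11
```

```text
[ 0.53544534 -0.05145905  0.08908383] [ 2.75586643e+00 -1.50808532e+00  3.51884727e-05] [-0.73801591 -0.42808489 -1.09494726] [ 0.01836894 -0.06101019 -0.09369143] 0.050767540806256284 0.6982516236421037
yaw -57.37736380403466
```

View pics/w11.png

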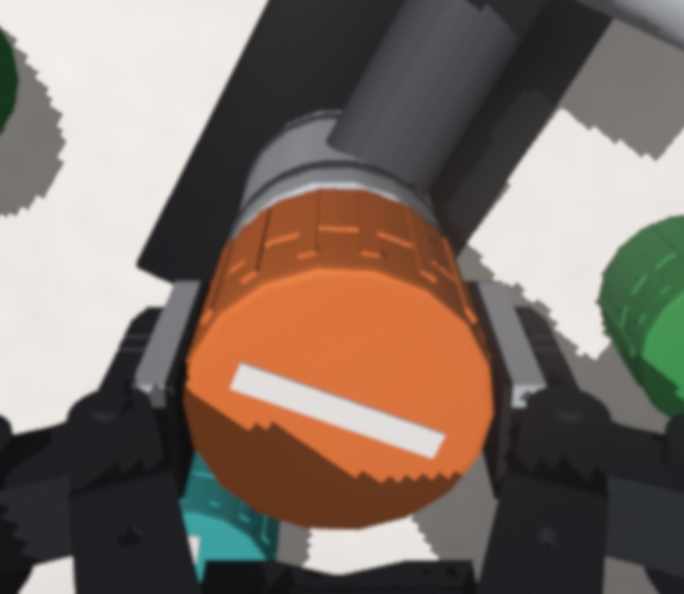

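The cap rose 6 mm with the jaws and left the drum ring visible below; the force is just its weight. Now I'll lift straight up.

Call:
play_rows(plan=[0,0,-10,0,0,0,-22,0,0,0,-36,0,0,0,-50,0,0,0,-60,0])

```text
time: 8.08
tcp_pos: [0.5359, -0.0516, 0.1509]
eef_rot: [-2.756, 1.508, -0.002]
contact_force: [-0.4, 0.4, 0.2]
grip_width: 0.0513
```

Call:
play_rows(plan=[0,0,-14,0,0,0,-28,0,0,0,-42,0,0,0,-54,0,0,0,-60,0])

```text
time: 8.5
tcp_pos: [0.5361, -0.0516, 0.2112]
eef_rot: [-2.756, 1.507, -0.004]
contact_force: [0.2, 0.2, -0.9]
grip_width: 0.0507
```

Call:
play_rows(plan=[0,0,0,0,0,0,0,0,0,0,0,0,0,0,0,0,0,0,0,0])

```text
time: 8.92
tcp_pos: [0.535, -0.0513, 0.2082]
eef_rot: [2.756, -1.507, -0.002]
contact_force: [-0.6, 0.1, -1.2]
grip_width: 0.0507
```

Call:
play_rows(plan=[0,0,0,0,0,0,0,0,0,0,0,0,0,0,0,0,0,0,0,0])

```text
time: 9.33
tcp_pos: [0.5354, -0.0514, 0.209]
eef_rot: [2.756, -1.507, -0.0]
contact_force: [0.7, -0.1, -0.6]
grip_width: 0.0509
```

```bash
python3 look.py w12; python3 - <<'E'
from h import *
for n in("side","scene"):
  p,d=grab_frame(n);cv2.imwrite(f"pics/{n}_end.png",p)
E
```

```text
[ 0.53543408 -0.05139399  0.20904111] [ 2.75625996e+00 -1.50750738e+00  1.68728510e-05] [-0.53652898  0.4579784   0.34170718] [-0.00070138  0.00723531 -0.03476166] 0.050875154839323485 0.6978256677391613
yaw -57.35198044043372
```

View pics/w12.png

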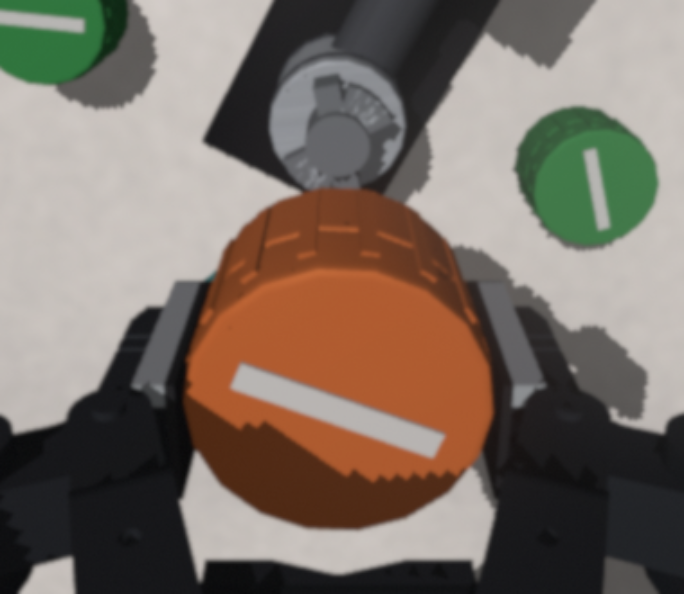

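View pics/side_end.png

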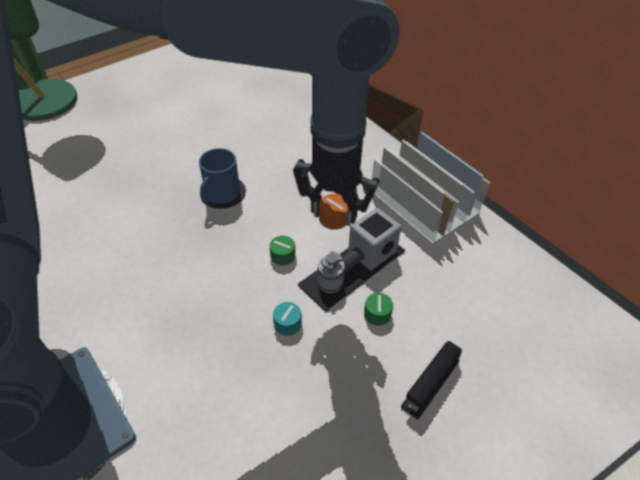

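View pics/scene_end.png

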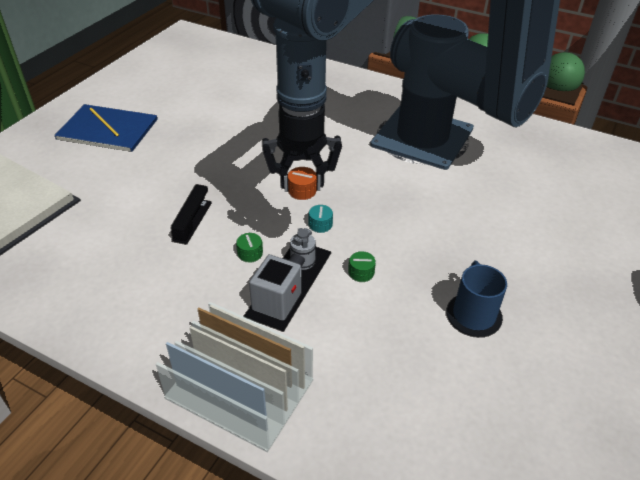

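The drum neck is bare (side view (331,270)), and the cap hangs level in the gripper at (334,210), lifted about 126 mm. The mug at (219,175) and the stapler at (432,378) haven't moved.

```bash
python3 -c "
from station import *
print(job_done())"
```

```text
the job is handed in; nothing more can be done
None
```

The orange cap is off the sharpener and held level in the gripper, about 126 mm straight above where it sat. The job was handed in at about 9.5 s.

- **Finding the thread:** I gripped the cap at 40 N and tried counter-clockwise first. It stopped, with about 1.26 N m on the wrist, and the fingers slipped about 21° around it. Clockwise it turned almost freely, so the thread is left-handed. I turned it to about 83° from its start, checked by the white bar, and lifted straight up.
- **Last checks:** The bar had not moved in the jaws, and the grip width was 51 mm. The drum neck was bare, the tool was level and steady, and the contact force was near zero. The mug and the stapler sat at the same pixels as before.
- **What disagreed:** The wrong-way stop came at about 19° by my bar reading, not about 8°. The camera estimates of the cap's centre also differed by a few millimetres between views. Neither got in the way of taking the cap off.

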